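# Shift the sieve shaker into third

## Robot

A 7-joint arm with a two-finger parallel gripper is mounted at the origin on a cart in front of the work surface, level with it; the furniture and walls round the work are solid. World frame = base frame: x ahead of the robot, y to its left, z up, the work surface at z = 0. Lengths are in m, angles in rad, forces in N, time in s.
With the tool pointing down it reaches from about 0.375 to 0.925 m from the base axis. Payload 3.1 kg.
Tool frame: the origin (TCP) lies midway between the tips of the shut fingers; the grasp point (between the pads) lies 19 mm behind it (r.hold_point_z is the distance from the TCP to the grasp point, in m); z points along the fingers, y is the direction in which the jaws open and shut (so a half turn about z gives the same grasp; the last joint's range is limited). The gripper opens to 85 mm and grips with 20 to 120 N. Pads are 22 mm wide; open, the fingers measure 114 mm over their backs; the gripper's body (76 mm by 85 mm) begins 54 mm behind the grasp point. The pads swing forward as they close: fully open they stand 13 mm farther back than shut.
Start: joints at [-1.265, 0.383, 0.044, 1.598, -0.018, 1.161, -0.05], TCP at [0.255, 0.598, 0.209] pointing down, gripper open.
Joint ranges: [-2.61, 2.61], [-0.41, 2.15], [-1.48, 1.57], [0, 2.5], [-1.57, 4.71], [0.05, 1.97], [-2.85, 2.85]. Speed limits (rad/s): [2.79, 2.79, 3.14, 3.14, 3.14, 3.14, 3.14].

## Interface

Orientations are given as a rotation vector (axis times angle).
In Python, from rig import telemetry, cams, r gives the robot as it stands.
- The arm moves only by the tool arm_command, never from a script. Its argument "rows" is a list of rows, each a list of 3 entries, a list of its own where there are three numbers: the turn, a rotation vector about the world's x, y, z in rad, then the shift along the world's x, y, z in mm, then the opening, from 0 (shut) to 1 (fully open). A call has 1 to 20 rows; each row shifts and turns the commanded pose from where the row before left it; what a row does not reach is not made up. A row lasts 1/10 s, in which the tool goes at most 50 mm and 8.59 degrees, less where a joint would pass 70% of its speed; a pose out of reach is approached as far as the arm can. A call is refused whole if a number of a shift passes 50 or a number of a turn 0.15, either way. A call with a gripper value outside its range is refused whole. The fingers move at their own pace and stop on an object; "force" is the grip in N (left out, the last holds). Time passes only in rows, so rows that do not move let the fingers close. It gives the time, the measured TCP pose, the force and the opening at its end, in the units of the state.
- telemetry.state(): the state, without advancing time (a new reading comes with each control period).
- cams.get_image(name): name is "side" or "top"; returns (picture, depth): 384x512x3 uint8, red, green, blue; 384x512 float32, m along the optical axis (not along the pixel's ray), 0 where there is no reading.
- cams.get_calibration(name): a dict with "K" (3x3 intrinsics, pixels), "world_to_cam" (4x4, takes a point from world to camera coordinates). Camera axes: x right, y down, z forward; pixel columns grow to the right and rows downward; lengths in m; the calibration is good to about 2 mm. A picture is of the moment at which its call begins. get_calibration takes no time and is no camera call.
- r.hand_in(): hands the job in, once; it reports no verdict.
The state is a dict: "time": time; "joint_positions": joint angles; "joint_vel": joint speeds; "tau": joint torques, N m; "position": TCP position; "ee_rot": TCP orientation; "wrist_force": force on the tool from outside, world axes, zero at the start; "torque": the same for the moment, N m; "gripper_width": opening from 0.0 (shut) to 1.0 (fully open).
Only numpy, scipy, OpenCV 4.12 (cv2) and the standard library are available. Lean on these libraries where they do the work, as an engineer would, in place of code of your own. Each camera call takes 0.05 s, during which the arm holds its last target.

## Task

Put the bench sieve shaker into third gear: push its black lever knob out of the left-hand leg of the H-shaped gate, across to the right-hand leg, then forward (away from you, towards the sieve) until it is fully home in the far right slot, and take the hand away. Only push the knob with the fingers, moderately; do not grip it, and leave the vial, the tin and the brass weight beside the machine where they stand.

Things in the scene. Friction and masses are not known exactly. Their poses are not given: they have to be found in the camera images.
- shaker: grey bench sieve shaker, fixed to the bench: a gearbox (150 x 160 mm, 112 mm high) nearest the robot, and behind it a head with a clamped brass sieve (top at 143 mm, centred 160 mm ahead of the origin). Origin on the bench under the middle of the gearbox and gate; x points forward (away from the operator, towards the sieve), y to the left, z up
- gate_centre (a point): middle of the H-shaped opening, on top of the flat steel plate that closes the gearbox (112 mm above the bench). Two legs run forward and back, 22 mm left and right of this point; a cross-channel joins them at their middles. All openings are 16 mm wide; the legs end 32 mm ahead of and behind this point; the corners into the cross-channel are rounded (5 mm)
- knob (a point): middle of the black lever knob (34 mm across, 38 mm tall, pear-shaped) on a steel rod of 10 mm that comes up through the gate. The lever swings every way about a pivot 45 mm above the bench under the gate centre; this point is 130 mm from the pivot: 63 mm above the plate when upright, 48 mm in a slot's end. About 2 N at the knob moves it; it stays where it is left
- lever_across (a joint): sideways tilt of the lever, rad: 0 upright, positive to the right (machine -y). About -0.33 in the left leg (walls at -0.35 and -0.30), +0.33 in the right leg (walls at +0.30 and +0.35), where the knob is about 42 mm from the middle
- lever_fore (a joint): forward tilt of the lever, rad: positive forward (machine +x). The legs end at -0.36 and +0.36 (knob about 45 mm from the middle). Crossing is possible only within about 0.045 of 0. The lever starts anywhere along the left leg
- vial: glass sample vial with white screw cap, 34 mm across, 77 mm tall, loose, standing to the right of the gearbox; origin at its foot's centre; bystander
- tin: closed aluminium tin, 63 mm across, 42 mm tall, loose, to the left of the gearbox; origin at its foot's centre; bystander
- brass_weight: brass balance weight with a knob, 28 mm across, 38 mm tall, loose, to the left behind the gearbox; origin at its foot's centre; bystander

How it is judged:
On the way:
1. the lever has gone across to the right-hand leg of the gate (value of joint lever_across above 0.26 rad), for 0.1 s.
At the end, for the whole second after the job is handed in: The lever stands in the far right slot: tilted right by more than 0.26 rad and forward by more than 0.31 rad (the slot ends at 0.36), at rest. The vial, tin and weight are within 25 mm of where they stood (value of joint lever_across above 0.26 rad and value of joint lever_fore above 0.31 rad and velocity of joint lever_fore between -0.05 and 0.05 rad/s and distance of each of vial, tin, brass_weight from where it was at the start of the episode below 0.025 m); the robot touches nothing.
It fails at once if the lever is gripped or forced (fingers press on it with more than 35 N) (contact force between the fingers and lever_fore above 35 N).
It fails at once if the vial, the tin or the brass weight is moved more than 25 mm or lifted (distance of any of vial, tin, brass_weight from where it was at the start of the episode above 0.025 m).
It also fails if it takes over 72 s, if anything falls off the work surface, if the arm or the gripper's body presses on something with over 40 N, if the wrist force passes 120 N, or if a joint passes its speed limit or range.

## Working session

There is one attempt and no reset: what is moved stays moved. The work goes in short steps, Python scripts to look and compute and a tool call to move; the robot and the scene stay as the last step left them, time stands still between calls to the robot, and variables do not carry over. Pictures are saved under pics/ and viewed, and the job is handed in when it is done.

Besides the shell and the picture viewer there is one more tool, called after ">>>" by a JSON object that holds its "name" and its "arguments". arm_command: Moves the arm, as the interface text tells. Its arguments: {"type":"object","properties":{"rows":{"type":"array","items":{"type":"array"}},"force":{"type":"number"}},"required":["rows"]}

```bash
ls; mkdir -p pics; python3 - <<'E'
from rig import telemetry,cams,r
import cv2,numpy as np
s=telemetry.state()
for k in s: print(k,np.round(s[k],3))
for n in ("side","top"):
    im,d=cams.get_image(n); cv2.imwrite(f"pics/{n}0.png",im[:,:,::-1]); np.save(f"pics/{n}0d.npy",d)
    c=cams.get_calibration(n); print(n,c["K"],np.round(c["world_to_cam"],4))
E
```

```text
pics
time 0.0
joint_positions [-1.265  0.384  0.044  1.6   -0.018  1.161 -0.05 ]
joint_vel [ 0.001 -0.002  0.002 -0.001 -0.     0.     0.001]
tau [ 0.0000e+00 -4.3347e+01  1.0240e+00 -2.4951e+01  1.1000e-02  1.1000e-02
 -0.0000e+00]
position [0.255 0.597 0.208]
ee_rot [-0.63  -3.077  0.004]
wrist_force [ 0.005 -0.783  0.082]
torque [-0.006 -0.024  0.004]
gripper_width 1.002
side [[417.56763086   0.         255.84664108]
 [  0.         417.56763086 195.50040111]
 [  0.           0.           1.        ]] [[ 0.9935 -0.1138 -0.0066 -0.5724]
 [-0.0536 -0.4154 -0.9081  0.2104]
 [ 0.1005  0.9025 -0.4188  0.7991]
 [ 0.      0.      0.      1.    ]]
top [[413.63171736   0.         253.45554924]
 [  0.         413.63171736 192.08265345]
 [  0.           0.           1.        ]] [[-2.000e-04 -1.000e+00 -1.000e-04  1.010e-01]
 [-9.874e-01  2.000e-04 -1.583e-01  6.029e-01]
 [ 1.583e-01  0.000e+00 -9.874e-01  9.635e-01]
 [ 0.000e+00  0.000e+00  0.000e+00  1.000e+00]]
```

View pics/side0.png

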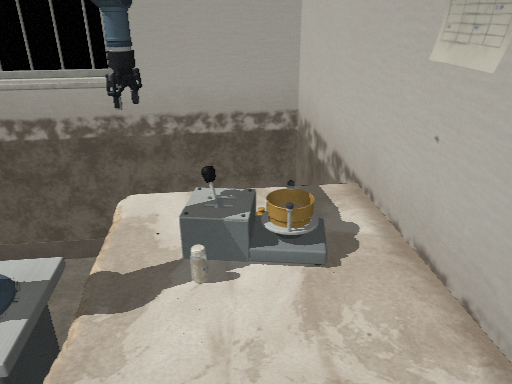

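View pics/top0.png

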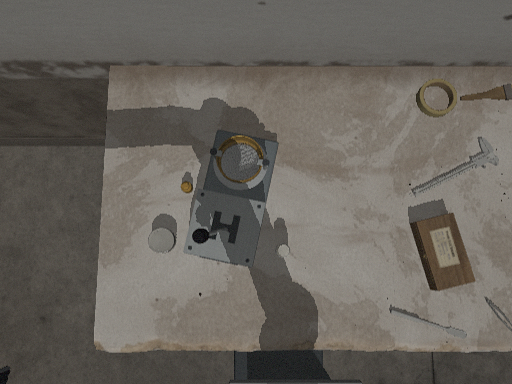

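```bash
cat > h.py <<'E'
import numpy as np
from rig import cams
def px2w(n,u,v,z=None,depth=None):
    c=cams.get_calibration(n);K=np.array(c["K"]);T=np.linalg.inv(np.array(c["world_to_cam"]))
    ray=np.linalg.inv(K)@[u,v,1]
    if depth is None:
        d=T[:3,:3]@ray; depth=(z-T[2,3])/d[2]
    return T[:3,:3]@(ray*depth)+T[:3,3]
def w2px(n,p):
    c=cams.get_calibration(n);T=np.array(c["world_to_cam"]);q=T[:3,:3]@p+T[:3,3]
    q=np.array(c["K"])@q; return q[:2]/q[2]
E
python3 - <<'E'
import cv2
im=cv2.imread("pics/top0.png")[120:275,140:300]; cv2.imwrite("pics/top0c.png",cv2.resize(im,None,fx=4.8,fy=3.8*4.8/3.8*0.8 if 0 else 3.8,interpolation=cv2.INTER_CUBIC) if 0 else cv2.resize(im,(640,620)[:1]+(595,) if 0 else None,fx=3.8,fy=3.8,interpolation=cv2.INTER_CUBIC))
im=cv2.imread("pics/side0.png")[150:290,170:340]; cv2.imwrite("pics/side0c.png",cv2.resize(im,None,fx=4,fy=4,interpolation=cv2.INTER_CUBIC))
E
```

```text
(no output)
```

View pics/top0c.png

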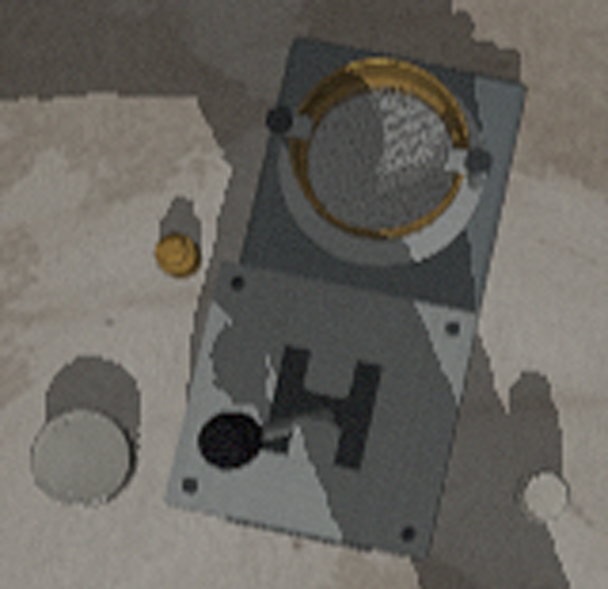

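View pics/side0c.png

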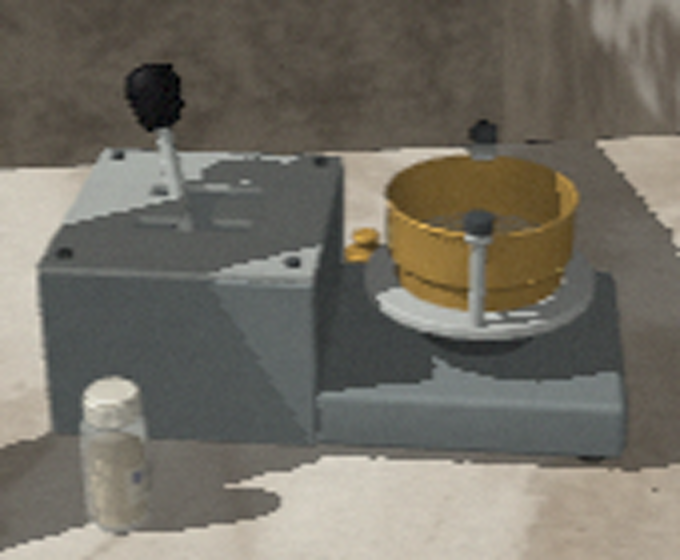

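The top crop shows four plate screws at about (237,284), (452,328), (407,533) and (190,485). The knob is at (230,440), in the left leg and slightly back. The weight is at (178,255), the tin at (83,455) and the vial at (546,496).

```bash
python3 - <<'E'
from h import *
import cv2
f=lambda u,v,z:px2w("top",140+(u+.5)/3.8-.5,120+(v+.5)/3.8-.5,z)
S=[f(*p,.112) for p in [(237,284),(452,328),(407,533),(190,485)]]
H=[f(*p,.112) for p in [(286,347),(382,364),(357,469),(262,450)]]
for a in S+H: print(a.round(4))
c=np.mean(S,0); print("c screws",c,"c H",np.mean(H,0))
fw=(S[0]+S[1]-S[2]-S[3]); print("yaw",np.degrees(np.arctan2(fw[1],fw[0])))
lf=S[0]+S[3]-S[1]-S[2]; print(np.degrees(np.arctan2(-lf[0],lf[1])))
fw=(H[0]+H[1]-H[2]-H[3]); print("yaw",np.degrees(np.arctan2(fw[1],fw[0])))
d=np.load("pics/top0d.npy"); 
u,v=140+230/3.8,120+440/3.8; dd=d[int(v)-1:int(v)+3,int(u)-1:int(u)+3];print(dd)
print("knobtop",px2w("top",u,v,depth=np.median(dd)))
# dark pixels cluster of the knob
for n,(u,v) in {"weight":(178,255),"tin":(83,455),"vial":(546,496)}.items():
  print(n,f(u,v,{"weight":.038,"tin":.042,"vial":.077}[n]))
yaw=-12.5
# side knob
ds=np.load("pics/side0d.npy"); u,v=170+155/4,150+97/4
print(px2w("side",u,v,depth=np.median(ds[int(v)-1:int(v)+2,int(u)-1:int(u)+2])))
# fit joint angles by knob pixel in both
c0=np.mean(np.r_[S,H],0);
from scipy.optimize import least_squares
y=np.radians(yaw)
def knob(a,b):
    n=np.array([np.tan(b),-np.tan(a),1]);n/=np.linalg.norm(n);n*=.13
    return np.array([c0[0],c0[1],.045])+[np.cos(y)*n[0]-np.sin(y)*n[1],np.sin(y)*n[0]+np.cos(y)*n[1],n[2]]
pt=np.array([140+230/3.8,120+440/3.8]);ps=np.array([170+155/4,150+97/4])
r=least_squares(lambda q:np.r_[w2px("top",knob(*q))-pt,w2px("side",knob(*q))-ps],[-.3,0])
print(r.x,r.fun,knob(*r.x))
for q in [(-.33,0),(.33,0),(.33,.36)]: print(q,knob(*q))
E
```

```text
[0.5874 0.2186 0.112 ]
[0.5607 0.0892 0.112 ]
[0.4395 0.1159 0.112 ]
[0.4675 0.2439 0.112 ]
[0.5493 0.1885 0.112 ]
[0.5391 0.1311 0.112 ]
[0.4768 0.1455 0.112 ]
[0.488  0.2018 0.112 ]
c screws [0.51376728 0.16691403 0.112     ] c H [0.5132862  0.16673866 0.112     ]
yaw -12.182115657284314
-11.991586345553513
yaw -12.672205396237967
[[0.86277246 0.861766   0.86323136 0.85985714]
 [0.8605822  0.8606836  0.8604355  0.8609352 ]
 [0.8600965  0.86321574 0.8598218  0.86306673]
 [0.8620358  0.86165774 0.858234   0.8624128 ]]
knobtop [0.48930566 0.21112678 0.18192647]
weight [0.61796922 0.26668165 0.038     ]
tin [0.48824326 0.32314185 0.042     ]
vial [0.46167884 0.03158591 0.077     ]
[0.49119131 0.1969334  0.16617415]
[-0.32727473 -0.26840672] [-1.75177094e-03 -1.34037437e-02 -4.25451225e-01 -1.77671109e+00] [0.49029166 0.21340051 0.16412589]
(-0.33, 0) [0.52264439 0.2079534  0.1679855 ]
(0.33, 0) [0.50440909 0.1256993  0.1679855 ]
(0.33, 0.36) [0.54751338 0.11864355 0.16085908]
```

>>> {"name": "arm_command", "arguments": {"rows": [[[0, 0, 0.019], [18, -37, 0], 0], [[0, 0, 0.019], [18, -37, 0], 0], [[0, 0, 0.019], [18, -37, 0], 0], [[0, 0, 0.019], [18, -37, 0], 0], [[0, 0, 0.019], [18, -37, 0], 0], [[0, 0, 0.019], [19, -38, 0], 0], [[0, 0, 0.019], [19, -38, 0], 0], [[0, 0, 0.019], [19, -38, 0], 0], [[0, 0, 0.019], [19, -37, 0], 0], [[0, 0, 0.019], [19, -37, 0], 0], [[0, 0, 0], [0, 0, 0], 0], [[0, 0, 0], [0, 0, 0], 0]]}}

```text
time: 1.3
position: [0.4405, 0.2235, 0.2089]
ee_rot: [-0.341, -3.122, 0.0]
wrist_force: [-0.4, 0.7, 0.3]
gripper_width: 0.001
```

>>> {"name": "arm_command", "arguments": {"rows": [[[0, 0, 0], [0, 0, -19], 0], [[0, 0, 0], [0, 0, -19], 0], [[0, 0, 0], [0, 0, -19], 0], [[0, 0, 0], [0, 0, 0], 0], [[0, 0, 0], [0, 0, 0], 0]]}}

```text
time: 1.8
position: [0.4394, 0.226, 0.152]
ee_rot: [-0.331, -3.123, 0.001]
wrist_force: [-0.5, -0.5, 0.6]
gripper_width: 0.001
```

```bash
cat > look.py <<'E'
import sys,cv2,numpy as np
from rig import cams
t=sys.argv[1]
a,_=cams.get_image("side"); b,_=cams.get_image("top")
A=cv2.resize(a[130:260,165:275,::-1],None,fx=4.5,fy=4.5,interpolation=cv2.INTER_CUBIC)[:585,:400] if 0 else cv2.resize(np.ascontiguousarray(a[135:265,170:270,::-1]),None,fx=4,fy=4,interpolation=cv2.INTER_CUBIC)
B=cv2.resize(np.ascontiguousarray(b[160:290,180:280,::-1]),None,fx=4,fy=4,interpolation=cv2.INTER_CUBIC)
cv2.imwrite(f"pics/{t}.png",np.hstack([A,B]))
E
python3 look.py a1
```

```text
(no output)
```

View pics/a1.png

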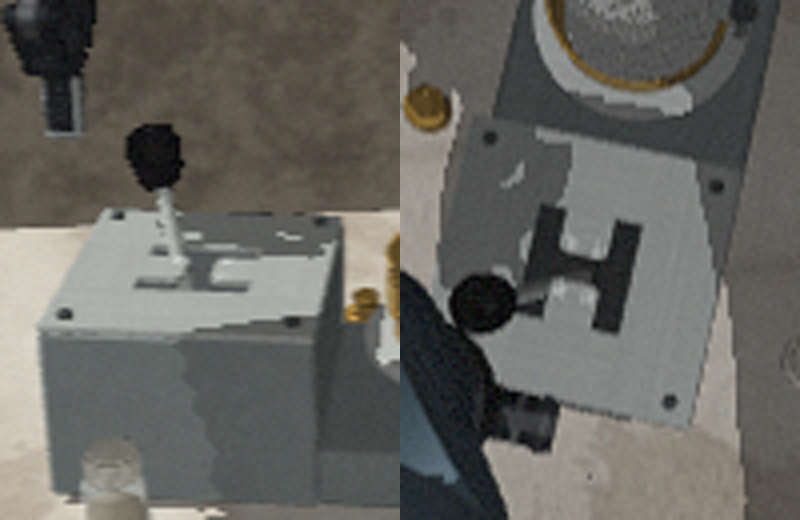

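```bash
python3 - <<'E'
from h import *
for p in [(.4394,.226,.152),(.4903,.2134,.164)]:
  for n in("side","top"): print(n,w2px(n,np.array(p)))
E
```

```text
side [186.83382915 176.34995914]
top [194.86241007 260.02342144]
side [208.33108721 172.52353877]
top [200.532371   235.77532905]
```

```bash
python3 - <<'E'
from h import *
import cv2
a,d=cams.get_image("side"); b,e=cams.get_image("top")
for (u,v) in [(186,150),(186,158),(186,162),(186,166),(208,172)]:
  print("side",u,v,px2w("side",u,v,depth=d[v,u]).round(3))
for (u,v) in [(203,262),(206,262),(211,265),(216,264),(196,260),(200,265)]:
  print("top",u,v,px2w("top",u,v,depth=e[v,u]).round(3))
cv2.imwrite("pics/full.png",np.hstack([cv2.resize(np.ascontiguousarray(a[60:200,120:260,::-1]),(400,400)),cv2.resize(np.ascontiguousarray(b[200:340,120:260,::-1]),(400,400))]))
E
```

```text
side 186 150 [0.445 0.191 0.229]
side 186 158 [0.442 0.212 0.203]
side 186 162 [0.441 0.212 0.193]
side 186 166 [0.44  0.212 0.183]
side 208 172 [0.49  0.199 0.171]
top 203 262 [0.437 0.189 0.316]
top 206 262 [0.436 0.187 0.282]
top 211 265 [0.431 0.179 0.273]
top 216 264 [0.433 0.17  0.267]
top 196 260 [0.441 0.175 0.509]
top 200 265 [0.432 0.19  0.349]
```

View pics/full.png

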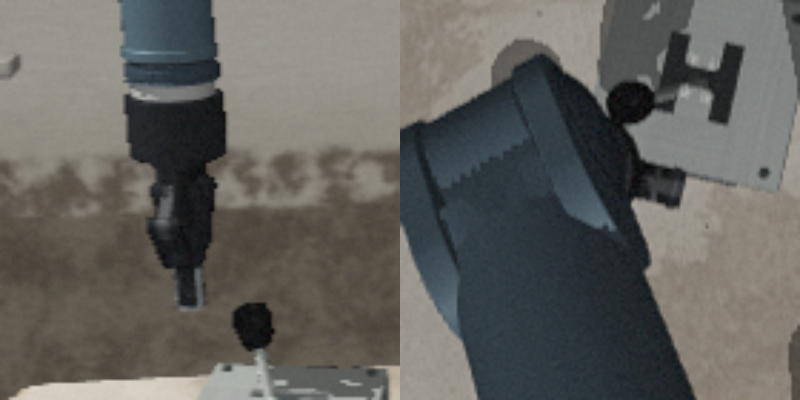

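```bash
python3 - <<'E'
from h import *
from rig import telemetry
s=telemetry.state(); print(s["time"],s["position"],s["joint_positions"])
a,d=cams.get_image("side")
for v in range(160,182): print(v,[round(float(x),3) for x in d[v,180:194]])
for v in (164,167,168,169,172,176): print(v,px2w("side",186,v,depth=d[v,186]).round(3),a[v,186])
E
```

```text
2.0 [0.44109178 0.22565684 0.15345268] [-0.80234371  0.15125723  0.26668034  2.03004753 -0.04877563  0.96378798
  0.84684507]
160 [2.235, 0.958, 0.951, 0.953, 0.958, 0.951, 0.95, 0.952, 0.955, 0.96, 0.961, 0.968, 2.242, 2.24]
161 [2.251, 0.961, 0.955, 0.954, 0.952, 0.956, 0.954, 0.952, 0.958, 0.957, 0.962, 0.97, 2.234, 2.245]
162 [2.229, 0.96, 0.953, 0.955, 0.955, 0.952, 0.954, 0.951, 0.956, 0.959, 0.96, 0.971, 2.235, 2.254]
163 [2.235, 0.965, 0.955, 0.959, 0.957, 0.961, 0.951, 0.952, 0.959, 0.963, 0.963, 0.968, 2.25, 2.246]
164 [2.241, 0.968, 0.957, 0.957, 0.956, 0.96, 0.956, 0.956, 0.958, 0.961, 0.963, 0.969, 2.251, 2.248]
165 [2.242, 0.968, 0.957, 0.957, 0.955, 0.958, 0.956, 0.955, 0.959, 0.96, 0.964, 0.974, 2.261, 2.253]
166 [2.24, 0.967, 0.961, 0.96, 0.96, 0.957, 0.958, 0.959, 0.96, 0.967, 0.964, 0.973, 2.252, 2.24]
167 [2.241, 2.246, 0.962, 0.967, 0.965, 0.964, 0.965, 0.966, 0.967, 0.968, 0.964, 2.263, 2.266, 2.261]
168 [2.252, 2.242, 0.968, 0.966, 0.969, 0.968, 0.967, 0.967, 0.966, 0.967, 2.261, 2.269, 2.24, 2.271]
169 [2.257, 2.262, 2.248, 2.259, 2.258, 2.263, 2.259, 2.255, 2
[... 787 characters left out ...]
, 2.267, 2.277, 2.274, 2.277, 2.268, 2.279, 2.283, 2.279, 2.279]
178 [2.272, 2.265, 2.289, 2.285, 2.281, 2.265, 2.272, 2.276, 2.271, 2.281, 2.273, 2.276, 2.283, 2.283]
179 [2.275, 2.283, 2.277, 2.283, 2.278, 2.282, 2.279, 2.275, 2.281, 2.268, 2.274, 2.282, 2.279, 2.297]
180 [2.282, 2.285, 2.274, 2.285, 2.283, 2.277, 2.28, 2.267, 2.291, 2.29, 2.282, 2.28, 2.299, 2.284]
181 [2.276, 2.287, 2.282, 2.284, 2.292, 2.282, 2.286, 2.297, 2.287, 2.29, 2.281, 2.282, 2.294, 2.285]
164 [0.441 0.212 0.188] [24 30 31]
167 [0.44  0.218 0.179] [87 91 91]
168 [0.44  0.219 0.176] [108 109 110]
169 [ 0.359  1.442 -0.291] [100  91  80]
172 [ 0.357  1.448 -0.311] [101  92  83]
176 [ 0.356  1.444 -0.333] [85 79 66]
```

>>> {"name": "arm_command", "arguments": {"rows": [[[0, 0, 0], [0, 0, -10], 0], [[0, 0, 0], [0, 0, -10], 0], [[0, 0, 0], [6, -1.3, 0], 0], [[0, 0, 0], [6, -1.3, 0], 0], [[0, 0, 0], [6, -1.3, 0], 0], [[0, 0, 0], [4, -0.9, 0], 0], [[0, 0, 0], [4, -0.9, 0], 0], [[0, 0, 0], [4, -0.9, 0], 0], [[0, 0, 0], [4, -0.9, 0], 0], [[0, 0, 0], [4, -0.9, 0], 0], [[0, 0, 0], [4, -0.9, 0], 0], [[0, 0, 0], [4, -0.9, 0], 0], [[0, 0, 0], [0, 0, 0], 0], [[0, 0, 0], [0, 0, 0], 0]]}}

```text
time: 3.45
position: [0.487, 0.2141, 0.1322]
ee_rot: [0.336, 3.123, -0.0]
wrist_force: [-0.5, 1.1, 0.3]
gripper_width: -0.0
```

```bash
python3 look.py a2
```

```text
(no output)
```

View pics/a2.png

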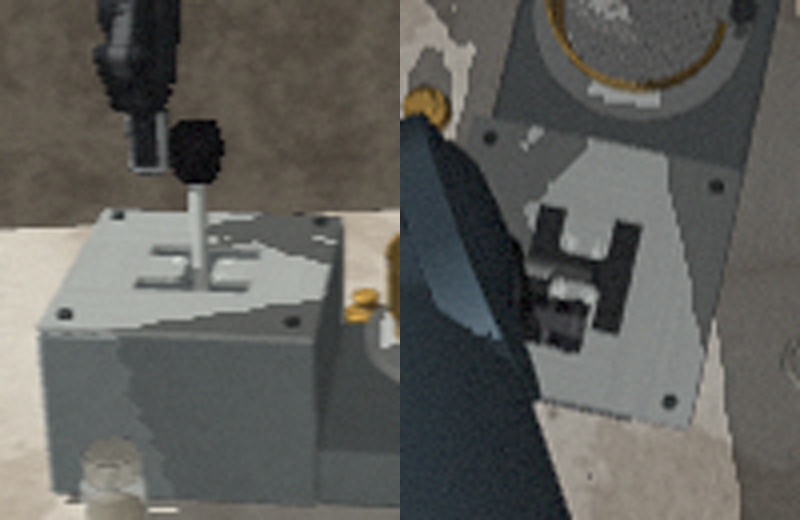

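```bash
cat > fit.py <<'E'
from h import *
c0=np.array([.5135,.1668,.112]);y=np.radians(-12.3)
fwd=np.array([np.cos(y),np.sin(y)]);left=np.array([-np.sin(y),np.cos(y)])
def knob(a,b):
    n=np.array([np.tan(b),-np.tan(a),1]);n/=np.linalg.norm(n);n*=.13
    return np.r_[c0[:2]+fwd*n[0]+left*n[1],.045+n[2]]
def rod(a,b):
    return np.r_[c0[:2]+fwd*.067*np.tan(b)-left*.067*np.tan(a),.112]
E
python3 - <<'E'
from fit import *
for b in (-.27,-.15,-.1,-.05,0,.05): print(b,(w2px("side",knob(-.33,b))-[170,135])*4, (w2px("side",rod(-.33,b))-[170,135])*4,(w2px("top",rod(-.33,b))-[180,160])*4)
E
```

```text
-0.27 [152.82159911 150.01284963] [175.66891351 244.70894053] [130.05704231 290.30657318]
-0.15 [177.49179388 145.74396535] [189.86261102 245.23088644] [133.46064921 275.68657154]
-0.1 [187.88873416 144.81485505] [195.60892673 245.44219615] [134.83433623 269.78597635]
-0.05 [198.32692531 144.38671393] [201.3015417  245.65153111] [136.19277299 263.95088781]
0 [208.78747981 144.46010224] [206.96938916 245.85995529] [137.54291991 258.15140779]
0.05 [219.25152453 145.03541381] [212.64090283 246.0685143 ] [138.89156978 252.35835825]
```

Side crop: the knob is at about (197,151), which puts fore at about -0.055. It needs roughly 7 mm more.

>>> {"name": "arm_command", "arguments": {"rows": [[[0, 0, 0], [3.5, -0.8, 0], 0], [[0, 0, 0], [3.5, -0.8, 0], 0], [[0, 0, 0], [0, 0, 0], 0], [[0, 0, 0], [0, 0, 0], 0]]}}

```text
time: 3.95
position: [0.4937, 0.2128, 0.1323]
ee_rot: [0.335, 3.123, -0.0]
wrist_force: [-1.8, 0.5, 1.5]
gripper_width: 0.0
```

```bash
python3 look.py a3
```

```text
(no output)
```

View pics/a3.png

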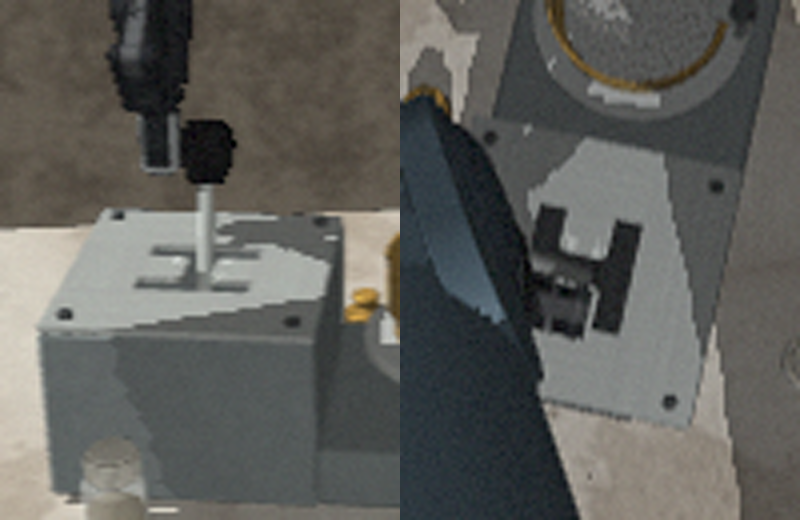

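Knob u is about 210, so fore is about 0. Next I back off, go round to the left side, and raise the hand 8 mm to clear the knuckle.

>>> {"name": "arm_command", "arguments": {"rows": [[[0, 0, 0], [-8.5, 1.8, 0], 0], [[0, 0, 0], [-8.5, 1.8, 2], 0], [[0, 0, 0], [2.4, 11, 2], 0], [[0, 0, 0], [2.4, 11, 2], 0], [[0, 0, 0], [2.4, 11, 2], 0], [[0, 0, 0], [2.4, 11, 0], 0], [[0, 0, 0], [11, -2.4, 0], 0], [[0, 0, 0], [11, -2.4, 0], 0], [[0, 0, 0], [11, -2.4, 0], 0], [[0, 0, 0], [11, -2.4, 0], 0], [[0, 0, 0], [0, 0, 0], 0], [[0, 0, 0], [0, 0, 0], 0]]}}

```text
time: 5.25
position: [0.5303, 0.2501, 0.1401]
ee_rot: [-0.338, -3.123, 0.001]
wrist_force: [-0.3, 0.3, -0.2]
gripper_width: 0.002
```

```bash
python3 look.py a4; python3 - <<'E'
from fit import *
from rig import telemetry
p=np.array(telemetry.state()["position"]);k=knob(-.33,0.005)
d=(k-p)[:2];print(p,k,d@fwd,d@left)
for b in (-.03,0,.03):print(knob(.33,b),knob(0,b))
E
```

```text
[0.52948492 0.25089756 0.14009176] [0.52307474 0.20782717 0.16798413] 0.002912262684332844 -0.04344729703777265
[0.50092508 0.12644386 0.16793597] [0.50969009 0.16763069 0.1749415 ]
[0.50452597 0.12564138 0.1679855 ] [0.5135 0.1668 0.175 ]
[0.50813409 0.12487204 0.16793597] [0.51730991 0.16596931 0.1749415 ]
```

View pics/a4.png

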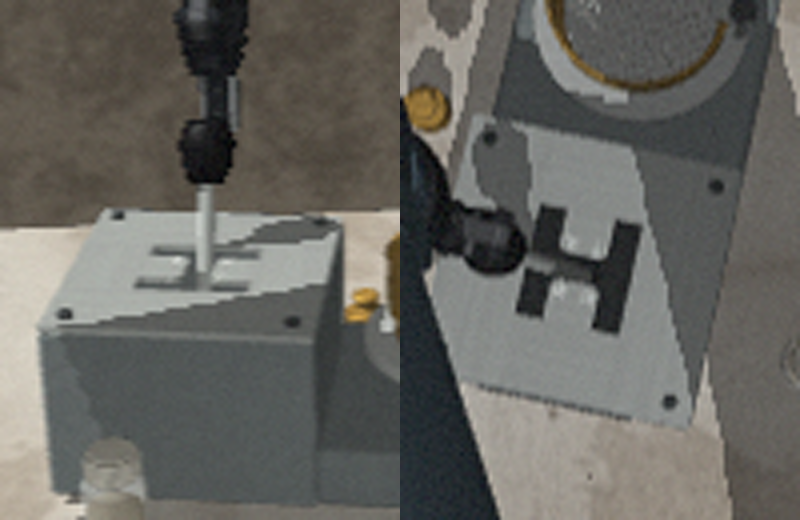

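>>> {"name": "arm_command", "arguments": {"rows": [[[0, 0, 0], [2.9, -0.6, 0], 0], [[0, 0, 0], [-1.3, -6, 0], 0], [[0, 0, 0], [-1.3, -6, 0], 0], [[0, 0, 0], [-1.1, -5, 0], 0], [[0, 0, 0], [-1.1, -5, 0], 0], [[0, 0, 0], [-1.1, -5, 0], 0], [[0, 0, 0], [-1.1, -5, 0], 0], [[0, 0, 0], [-1.1, -5, 0], 0], [[0, 0, 0], [0, 0, 0], 0]]}}

```text
time: 6.25
position: [0.5245, 0.2114, 0.14]
ee_rot: [-0.338, -3.123, 0.002]
wrist_force: [0.9, 1.6, 1.1]
gripper_width: 0.002
```

```bash
python3 look.py a5
```

```text
(no output)
```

View pics/a5.png

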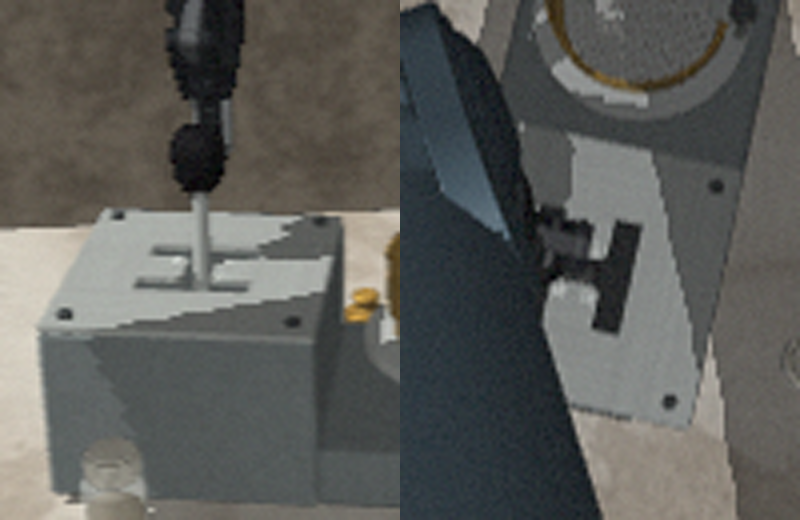

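>>> {"name": "arm_command", "arguments": {"rows": [[[0, 0, 0], [-1.2, -5.5, 0], 0], [[0, 0, 0], [-1.2, -5.5, 0], 0], [[0, 0, 0], [-1.2, -5.5, 0], 0], [[0, 0, 0], [-1.2, -5.5, 0], 0], [[0, 0, 0], [-1.2, -5.5, 0], 0], [[0, 0, 0], [-1.2, -5.5, 0], 0], [[0, 0, 0], [-1.2, -5.5, 0], 0], [[0, 0, 0], [-1.2, -5.5, 0], 0], [[0, 0, 0], [-1.2, -5.5, 0], 0], [[0, 0, 0], [-1.2, -5.5, 0], 0], [[0, 0, 0], [0, 0, 0], 0], [[0, 0, 0], [0, 0, 0], 0]]}}

```text
time: 7.55
position: [0.5124, 0.1573, 0.14]
ee_rot: [-0.336, -3.123, 0.002]
wrist_force: [0.1, 0.6, 0.8]
gripper_width: 0.004
```

```bash
python3 look.py a6;  python3 - <<'E'
from fit import *
for b in (-.05,0,.05): 
  for a in (.25,.33): print(a,b,(w2px("side",knob(a,b))-[170,135])*4, (w2px("side",rod(a,b))-[170,135])*4,(w2px("top",rod(a,b))-[180,160])*4)
E
```

```text
0.25 -0.05 [173.21412996 189.38085357] [188.66957365 275.51758933] [205.36639076 279.07234473]
0.33 -0.05 [170.17839519 201.72675847] [186.74577734 280.06606606] [215.47027408 281.28106883]
0.25 0 [184.691605   189.54230546] [194.55157526 275.74407287] [206.68006645 273.25606452]
0.33 0 [181.47750222 201.91422619] [192.66036659 280.29536528] [216.77861328 275.46233266]
0.25 0.05 [196.23574081 190.15477178] [200.43752825 275.97070856] [207.99228343 267.44624276]
0.33 0.05 [192.84875283 202.50499503] [198.57895158 280.52481941] [218.08549938 269.65005902]
```

View pics/a6.png

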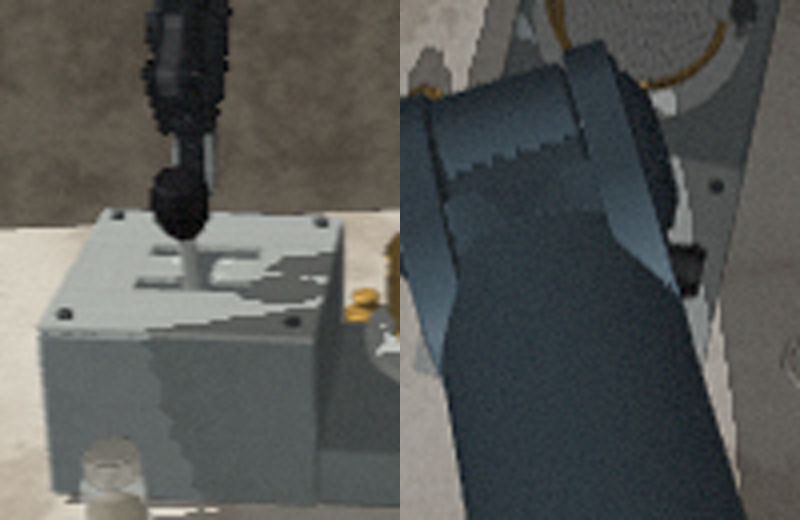

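The knob is at side (180,202), so across is about 0.33 and fore about 0. Next I go round behind it.

>>> {"name": "arm_command", "arguments": {"rows": [[[0, 0, 0], [2.6, 11.7, 0], 0], [[0, 0, 0], [-11.7, 2.6, 0], 0], [[0, 0, 0], [-11.7, 2.6, 0], 0], [[0, 0, 0], [-11.7, 2.6, 0], 0], [[0, 0, 0], [-11.7, 2.6, 0], 0], [[0, 0, 0], [-2.3, -10.6, -3], 0], [[0, 0, 0], [-2.3, -10.6, -3], 0], [[0, 0, 0], [-2.3, -10.6, -3], 0], [[0, 0, 0], [-2.3, -10.6, -3], 0], [[0, 0, 0], [0, 0, 0], 0], [[0, 0, 0], [0, 0, 0], 0]]}}

```text
time: 8.75
position: [0.4596, 0.1374, 0.1282]
ee_rot: [0.338, 3.123, 0.0]
wrist_force: [0.6, -0.0, -0.0]
gripper_width: 0.002
```

```bash
python3 look.py a7;  python3 - <<'E'
from fit import *
from rig import telemetry
p=np.array(telemetry.state()["position"])
for b in (0,.31,.36):
  k=knob(.33,b)
  d=(k-p)[:2];print(b,k,d@fwd,d@left,(w2px("side",k)-[170,135])*4)
print(p)
E
```

```text
0 [0.50452597 0.12564138 0.1679855 ] 0.04640462080082906 -0.003023710701289634 [181.47750222 201.91422619]
0.31 [0.54174868 0.11937857 0.1626997 ] 0.08410707270380516 -0.0012131918596266912 [252.08329018 212.03482815]
0.36 [0.54765462 0.11873613 0.16085908] 0.0900143088187974 -0.0005827329638946649 [263.28534609 215.09060572]
[0.45983068 0.13848127 0.1284463 ]
```

View pics/a7.png

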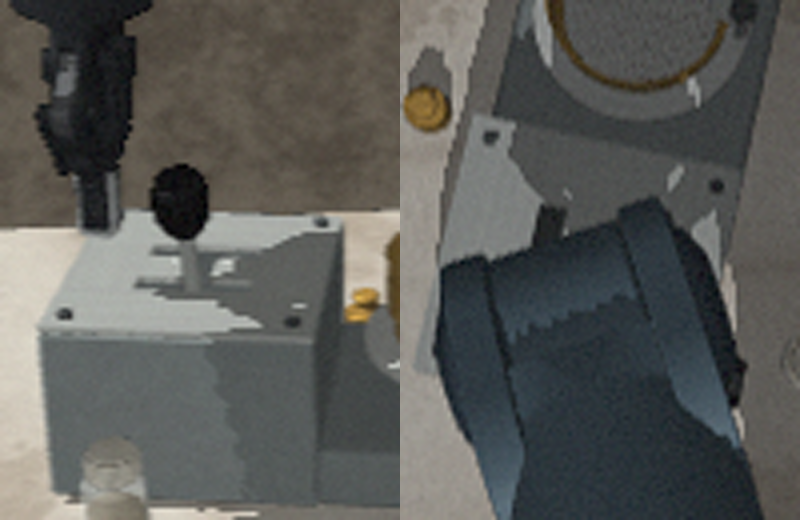

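>>> {"name": "arm_command", "arguments": {"rows": [[[0, 0, 0], [5.9, -1.5, 0], 0], [[0, 0, 0], [5.9, -1.5, 0], 0], [[0, 0, 0], [5.9, -1.5, 0], 0], [[0, 0, 0], [4.9, -1.1, 0], 0], [[0, 0, 0], [4.9, -1.1, 0], 0], [[0, 0, 0], [4.9, -1.1, 0], 0], [[0, 0, 0], [4.9, -1.1, 0], 0], [[0, 0, 0], [4.9, -1.1, 0], 0], [[0, 0, 0], [4.9, -1.1, 0], 0], [[0, 0, 0], [4.9, -1.1, 0], 0], [[0, 0, 0], [4.9, -1.1, 0], 0], [[0, 0, 0], [0, 0, 0], 0], [[0, 0, 0], [0, 0, 0], 0]]}}

```text
time: 10.15
position: [0.5168, 0.1243, 0.1284]
ee_rot: [0.336, 3.123, -0.001]
wrist_force: [-0.9, 1.3, -0.8]
gripper_width: 0.001
```

```bash
python3 look.py a8
```

```text
(no output)
```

View pics/a8.png

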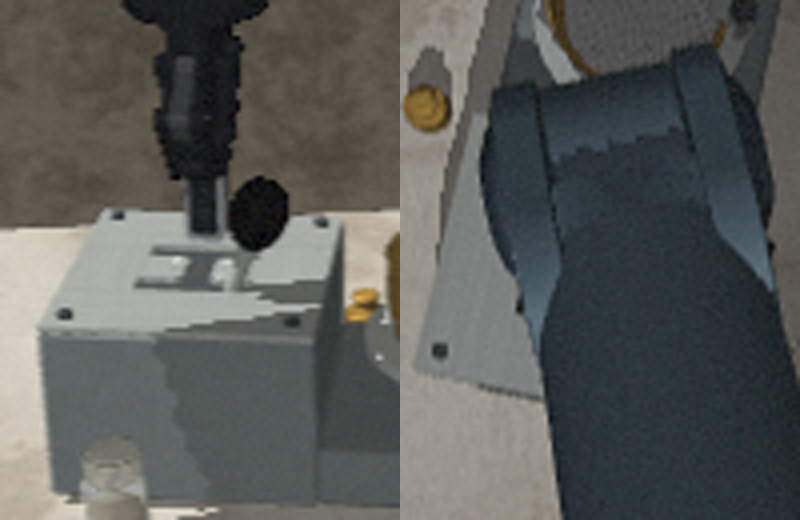

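>>> {"name": "arm_command", "arguments": {"rows": [[[0, 0, 0], [1.5, -0.3, 0], 0], [[0, 0, 0], [1.5, -0.3, 0], 0], [[0, 0, 0], [1, -0.2, 0], 0], [[0, 0, 0], [0, 0, 0], 0]]}}

```text
time: 10.65
position: [0.5199, 0.1239, 0.128]
ee_rot: [-0.335, -3.123, 0.0]
wrist_force: [-2.2, 0.6, -0.9]
gripper_width: -0.002
```

>>> {"name": "arm_command", "arguments": {"rows": [[[0, 0, 0], [1, -0.2, 0], 0], [[0, 0, 0], [0, 0, 0], 0]]}}

```text
time: 10.85
position: [0.5211, 0.1237, 0.1281]
ee_rot: [-0.335, -3.123, 0.0]
wrist_force: [-1.4, 0.1, -1.2]
gripper_width: 0.006
```

```bash
python3 look.py a9
```

```text
(no output)
```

View pics/a9.png

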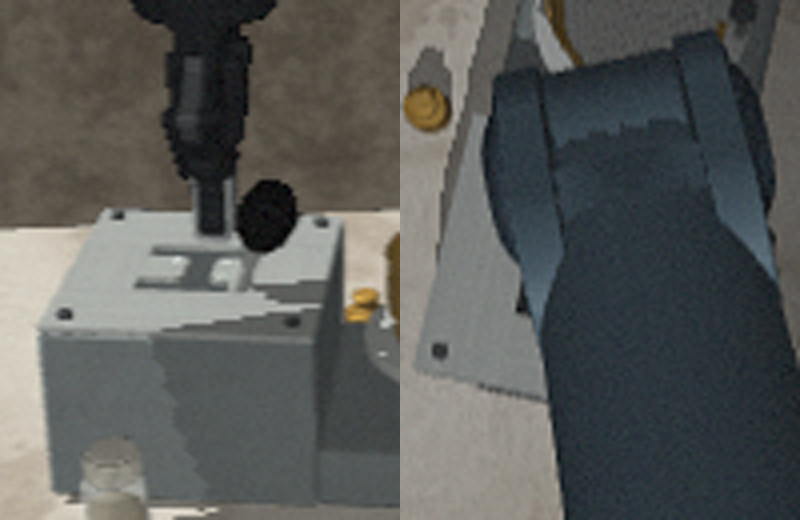

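>>> {"name": "arm_command", "arguments": {"rows": [[[0, 0, 0], [1, -0.2, 0], 0], [[0, 0, 0], [0, 0, 0], 0]]}}

```text
time: 11.15
position: [0.5221, 0.1236, 0.1282]
ee_rot: [-0.335, -3.123, 0.0]
wrist_force: [-2.2, -0.1, -1.7]
gripper_width: -0.0
```

Now I back off, lift, and move away to look.

>>> {"name": "arm_command", "arguments": {"rows": [[[0, 0, 0], [-6, 1.3, 0], 0], [[0, 0, 0], [-10, 2, 0], 0], [[0, 0, 0], [-15, 3, 0], 0], [[0, 0, 0], [-15, 3, 10], 0], [[0, 0, 0], [-10, 2, 30], 0], [[0, 0, 0], [0, 0, 30], 0], [[0, 0, 0], [0, 0, 30], 0], [[0, 0, 0], [-5, 30, 10], 0], [[0, 0, 0], [-10, 40, 0], 0], [[0, 0, 0], [-10, 40, 0], 0], [[0, 0, 0], [-10, 40, 0], 0], [[0, 0, 0], [-10, 40, 0], 0], [[0, 0, 0], [-10, 40, 0], 0], [[0, 0, 0], [0, 0, 0], 0], [[0, 0, 0], [0, 0, 0], 0]]}}

```text
time: 12.65
position: [0.4105, 0.3663, 0.2387]
ee_rot: [0.329, 3.123, 0.001]
wrist_force: [0.9, -0.7, -0.2]
gripper_width: 0.004
```

```bash
python3 look.py b1; python3 - <<'E'
from fit import *
for b in (.25,.31,.36): print(b,(w2px("side",knob(.33,b))-[170,135])*4,(w2px("top",knob(.33,b))-[180,160])*4)
E
```

```text
0.25 [238.5098503  208.88263513] [257.60779304 219.90306829]
0.31 [252.08329018 212.03482815] [259.42134065 207.00263625]
0.36 [263.28534609 215.09060572] [260.71792139 196.47579628]
```

View pics/b1.png

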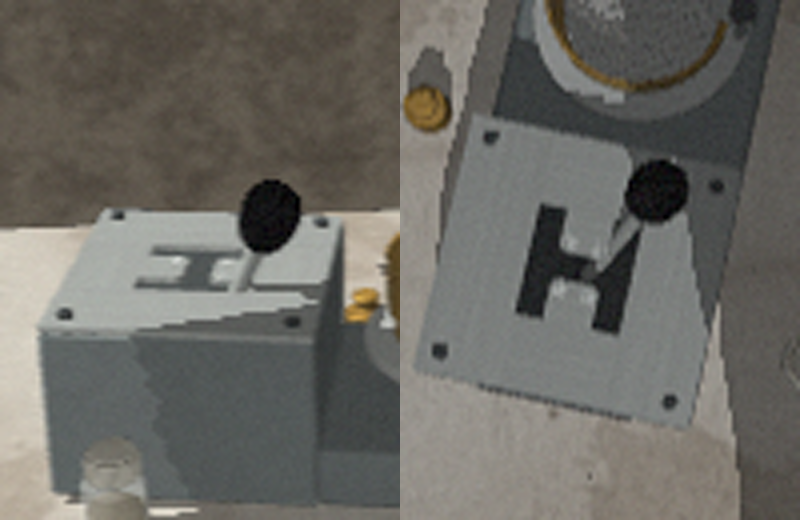

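The knob is at side (270,217) and top (656,190), which matches fore of about 0.36 or slightly more. The weight and vial are where they were at the start.

```bash
python3 - <<'E'
from rig import r
print(r.hand_in())
E
```

```text
the job is handed in; nothing more can be done
None
```

The lever is in the far right slot (third gear), and I handed the job in at about 12.7 s of the 72 s allowed. I used only shut fingers: forward to the cross-channel, across from the left, then forward from behind. After that the hand was taken clear.

**Lever position:** with the hand away, both cameras put the knob at or slightly past where the model says the slot ends. That means lever_across is about 0.33 rad and lever_fore about 0.36 rad. The wrist force readings I took between pushes stayed at about 3 N or less. I did not feel a distinct stop in the slot, so "fully home" rests on the pictures.

**Bystanders:** the vial and the brass weight look unmoved in the last picture. I did not look at the tin again, but the fingers always stayed well above it.

**Disagreement:** the side camera showed the finger tips about 23 mm higher than the reported tool position. I chose working heights that were safe for either reading.

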